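# Third hand at the case holder

## Robot

A 7-joint arm with a two-finger parallel gripper is mounted at the origin on the work surface. World frame = base frame: x ahead of the robot, y to its left, z up, the work surface at z = 0. Lengths are in m, angles in rad, forces in N, time in s.
With the tool pointing down it reaches from about 0.425 to 0.925 m from the base axis. Payload 6.8 kg.
Tool frame: the origin (TCP) lies midway between the tips of the shut fingers; the grasp point (between the pads) lies 19 mm behind it (ctrl.hold_point_z is the distance from the TCP to the grasp point, in m); z points along the fingers, y is the line along which they close (so a half turn about z gives the same grasp; the last joint's range is limited). The gripper opens to 88 mm and grips with 3 to 60 N. Pads are 20 mm wide; open, the fingers measure 115 mm over their backs; the gripper's body (75 mm by 178 mm) begins 61 mm behind the grasp point.
Start: joints at [1.012, 0.477, 0.022, 1.555, -0.011, 1.109, -0.083], TCP at [0.294, -0.608, 0.223] pointing down, gripper open.
Joint ranges: [-2.96, 2.96], [-0.34, 2.1], [-1.41, 1.46], [0.24, 2.44], [-1.37, 4.51], [0.17, 1.92], [-2.96, 2.96]. Speed limits (rad/s): [2.39, 2.39, 3.14, 3.14, 3.14, 3.14, 3.14].

## Interface

Orientations are given as a unit quaternion [x, y, z, w].
In Python, from workcell import ctrl gives the robot as it stands. The module is installed in compiled form; this text tells all that it offers.
- The arm moves only by the tool carry_out, never from a script. Its argument "targets" is a list of rows, each a list of 2 entries, a list of its own where there are three numbers: the shift along the tool's x, y, z in units of 60 mm (1.0 is 60 mm), then the turn, a rotation vector about the tool's x, y, z in degrees. A call has 1 to 8 rows; each row shifts and turns the commanded pose from where the row before left it, along the tool's axes as they then stand; what a row does not reach is not made up. A row lasts 1/8 s, in which the tool goes at most 62.5 mm and 10.7 degrees, less where a joint would pass 70% of its speed; a pose out of reach is approached as far as the arm can. A call is refused whole if a number of a shift passes 1 or a number of a turn 10.7, either way. A call with a gripper value outside its range is refused whole. "gripper" is the closure, from 0 (fully open) to 1 (shut), set as the call begins (left out, the last holds). The fingers move at their own pace and stop on an object; "grip_force" is the grip in N (left out, the last holds). Time passes only in rows, so rows that do not move let the fingers close. It gives the time, the measured TCP pose, the force, the opening and the grip force at its end, in the units of the state.
- ctrl.get_state(): the state, without advancing time (a new reading comes with each control period).
- ctrl.read_camera(name): name is "scene" or "top"; returns a dict with "image" (384x512x3 uint8, red, green, blue), "fx", "fy", "cx", "cy" (pixels), "k1" (the pictures are not rectified: a ray, as slopes to the right and down, at radius r is drawn at 1 + k1 r^2 times it, then the intrinsics apply), "view" (4x4, takes a point from world to camera coordinates). Camera axes: x right, y up, looking along -z (the intrinsics and any distortion apply to the point x, -y, -z); pixel columns grow to the right and rows downward; lengths in m; the calibration is good to about 2 mm. A picture is of the moment at which its call begins. There is no depth.
- ctrl.hand_in(): hands the job in; it is judged then, once.
The state is a dict: "time": time; "joints": joint angles; "qvel": joint speeds; "tau": joint torques, N m; "ee_pos": TCP position; "tcp_rot": TCP orientation; "ft_force": force on the tool from outside, world axes, zero at the start; "moment": the same for the moment, N m; "gripper_width": finger opening in m; "finger_force": force on a finger pad.
Only numpy, scipy, OpenCV 4.12 (cv2) and the standard library are available. Lean on these libraries where they do the work, as an engineer would, in place of code of your own. Each camera call takes 0.05 s, during which the arm holds its last target. There are 200 camera calls.

## Task

Lift the watch off the timing microphone, past its sprung catch, and lay it on the bed of the case holder between the two jaws, case back up, with its flat ends facing out to the open sides of the holder. Then press it against the two pegs of the sprung jaw with a steady push of about 9 newtons and finish while still holding it there, so that I can wind the screw jaw up to it; do not drive the sprung jaw to the end of its travel, and leave the other things on the bench where they are.

Things in the scene. Friction and masses are not known exactly. Their poses are not given: they have to be found in the camera images.
- watch: steel watch head, no bracelet, about 90 g, lying dial down, case back up: round case 42 mm diameter (widest 3 to 8 mm up), 12 mm thick. Origin: centre of its underside. z: up. x: to the crown, a 7 mm stub reaching 25 mm from the centre, 6 mm up. y: across the two flat lug ends, 50 mm apart, 24 mm wide, 3 to 9.5 mm above the underside: grip it by these flats.
- mic: timing microphone stand, fixed: grey base 110 x 70 x 16 mm, stem, narrow black head 34 mm wide along y, so the watch's flat ends overhang it 8 mm each side and fingers pass beside it. Origin: centre of its underside. The watch starts on it with its x and y along the stand's, crown between two 12 mm posts at +x. Highest part 76 mm above the bench.
- mic_seat (a point): centre of the seat the watch lies on, 56 mm above the bench; axes as the stand's. The catch is at -x: a sprung white nose that laps over the edge of the case back and rides aside when the watch is lifted straight up: 4 to 8 N over the first 4 mm, then light rubbing until it is clear at 13 mm.
- holder: case holder, fixed: dark base plate 164 x 76 x 8 mm, aluminium slideway 34 mm wide (y), 150 mm long (x), bed in its middle; the watch's flat ends overhang it 8 mm each side. Origin: centre of its underside. x: from the screw jaw (knurled knob at the -x end, out to 116 mm) to the sprung jaw (two small coil springs behind it, +x end): the direction to press. Pegs end 55 mm above the bench.
- holder_bed (a point): centre of the rubber bed between the jaws, 46 mm above the bench (bed 45 x 30 mm); axes as the holder's
- sprung_jaw: sprung jaw with two white pegs, 8 mm diameter, 9 mm above the bed, 24 mm apart along y, at rest 30 mm in +x from the bed's centre. The round case settles between them and first touches both when its centre is 8 mm in +x from the bed's centre. This body's origin is the holder's origin at rest and moves with the jaw.
- jaw_travel (a joint): how far the sprung jaw is pushed back, m: 0 at rest, towards +x of the holder, end of travel 0.008. Spring 2 N per mm with no preload (9 N is 4.5 mm).
- screw_jaw (a joint): how far the screw jaw is wound back, m, 0 to 0.012; its two pegs (8 mm diameter, 24 mm apart) stand 34 mm plus this in -x from the bed's centre. It stays where it is; it does not yield to pushing.
- loupe: black eye loupe, 38 mm diameter, 32 mm high, loose; origin under its centre
- screwdriver: small screwdriver, 110 mm long, loose, lying
- opener: case-back wrench with green handle, about 140 mm long, loose, lying
- parts_tray: black divided tray, 90 x 150 x 14 mm, loose
- oiler_base: turned steel stand, 42 mm diameter, 55 mm high, loose
- blower: green dust blower, 52 mm diameter, 75 mm high, loose
- tweezers: steel tweezers, 120 mm long, loose, lying

How it is judged:
By the outcome, as a careful person would: the job done as asked, in the order asked, and still so for the second after the job is handed in, while the arm keeps its last pose, push and grip.
It also fails if it takes over 48 s, if anything falls off the work surface, if the arm or the gripper's body presses on something with over 40 N, if the wrist force passes 120 N, or if a joint passes its speed limit or range.

## Working session

There is one attempt and no reset: what is moved stays moved. The work goes in short steps, Python scripts to look and compute and a tool call to move; the robot and the scene stay as the last step left them, time stands still between calls to the robot, and variables do not carry over. Pictures are saved under pics/ and viewed, at most 10 in all, crops included, and the job is handed in when it is done.

Besides the shell and the picture viewer there is one more tool, called after "Emit:" by a JSON object that holds its "op" and its "data", one argument or row to a line. carry_out: Moves the arm, as the interface text tells. Its arguments: {"type":"object","properties":{"targets":{"type":"array","items":{"type":"array"}},"gripper":{"type":"number"},"grip_force":{"type":"number"}},"required":["targets"]}

```bash
mkdir -p pics; cat > h.py <<'E'
import numpy as np, cv2
from workcell import ctrl
from scipy.spatial.transform import Rotation as R
def cam(n):
    c=ctrl.read_camera(n); return c
def K(c): return np.array([[c["fx"],0,c["cx"]],[0,c["fy"],c["cy"]],[0,0,1.]]), np.array([c["k1"],0,0,0])
F=np.diag([1,-1,-1.])
def proj(c,P):
    P=np.atleast_2d(np.array(P,float)); V=np.array(c["view"]); k,d=K(c)
    q=(P@V[:3,:3].T+V[:3,3])@F
    return cv2.projectPoints(q,np.zeros(3),np.zeros(3),k,d)[0][:,0]
def onz(c,uv,z):
    V=np.array(c["view"]); k,d=K(c)
    u=cv2.undistortPoints(np.array(uv,float).reshape(-1,1,2),k,d)[:,0]
    ray=(np.c_[u,np.ones(len(u))]@F)@V[:3,:3]
    o=-V[:3,:3].T@V[:3,3]; z=np.broadcast_to(z,len(u))
    return o+ray*((z-o[2])/ray[:,2])[:,None]
def save(c,n): cv2.imwrite(f"pics/{n}.png",cv2.cvtColor(np.array(c["image"]),cv2.COLOR_RGB2BGR))
E
python3 - <<'E'
from h import *
ims=[]
for n in("scene","top"):
    c=cam(n); V=np.array(c["view"]); print(n,c["fx"],c["k1"],-V[:3,:3].T@V[:3,3], V[:3,:3].round(2).tolist())
    cv2.imwrite(f"pics/{n}0.png",cv2.resize(cv2.cvtColor(np.array(c["image"]),cv2.COLOR_RGB2BGR),(800,600),interpolation=cv2.INTER_CUBIC))
s=ctrl.get_state(); print(s["time"],s["tcp_rot"],s["gripper_width"],s["ft_force"],ctrl.hold_point_z)
E
```

```text
scene 466.58855404523774 -0.19356514747313397 [1.4406074  0.01757006 0.90842838] [[-0.04, 1.0, -0.01], [-0.7, -0.02, 0.72], [0.72, 0.04, 0.7]]
top 358.8399513965595 -0.040585230040441095 [ 0.50559736 -0.01698257  0.97549106] [[0.02, -1.0, -0.02], [1.0, 0.01, 0.08], [-0.08, -0.02, 1.0]]
0.1 [ 9.74702987e-01  2.23502757e-01 -2.43096076e-04 -7.38766915e-04] 0.0878070972141177 [1.30270533 0.51733105 0.41358078] 0.0187
```

View pics/top0.png

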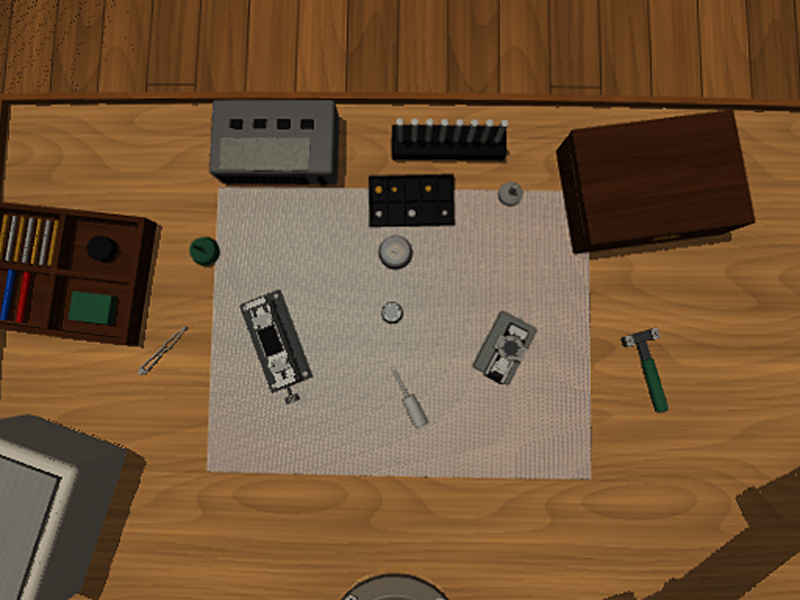

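View pics/scene0.png

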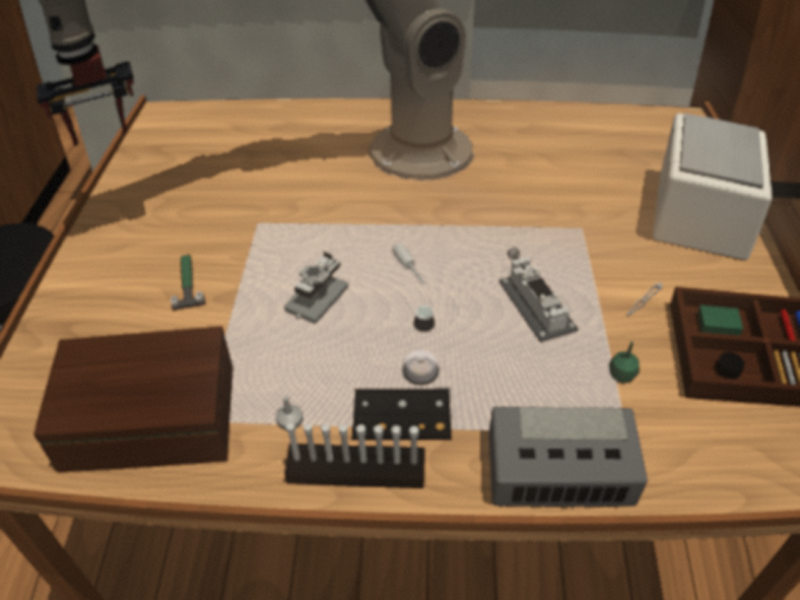

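The top view shows the microphone with the watch at about (326,222) in native pixels. The holder is at about (176,218), with its knob at the bottom (towards the robot) and its springs at the top. The scene view agrees. I'll crop both for closer measurement.

```bash
python3 - <<'E'
from h import *
c=cam("top"); im=cv2.cvtColor(np.array(c["image"]),cv2.COLOR_RGB2BGR)
def crop(x,y,w,h,s):
    o=cv2.resize(im[y:y+h,x:x+w],None,fx=s,fy=s,interpolation=cv2.INTER_CUBIC)
    for i in range(0,w,10): cv2.putText(o,str(x+i),(i*s,8),0,.3,(0,0,255)); cv2.line(o,(i*s,8),(i*s,14),(0,0,255))
    for i in range(0,h,10): cv2.putText(o,str(y+i),(0,i*s+4),0,.3,(0,0,255))
    return o
a=crop(145,180,60,85,7)[:595]; b=crop(298,192,50,60,7)
o=np.zeros((595,780,3),np.uint8); o[:,:420]=a[:595]; o[:420,425:775]=b
cv2.imwrite("pics/crop1.png",o)
print(onz(c,[[326,222],[176,218]],[.06,.046]))
E
```

```text
[[ 0.50249311 -0.18074864  0.06      ]
 [ 0.5063984   0.20521387  0.046     ]]
```

View pics/crop1.png

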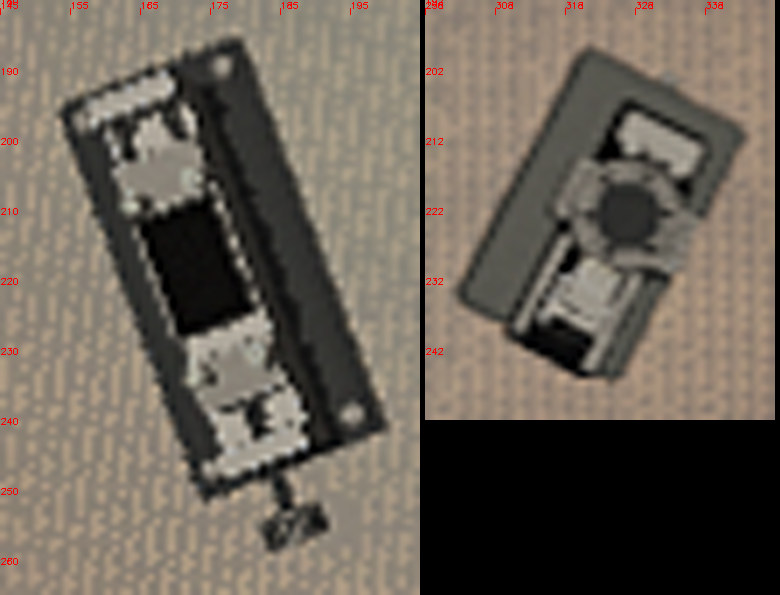

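The crop shows the holder's plate corners near (153.5,194), (179,185), (200,240) and (174,250). The microphone base corners are near (322,198), (344,211) and (303,234), with the watch centred near (327,222). I still need to know which end of the stand has the catch.

```bash
python3 - <<'E'
from h import *
c=cam("top")
def dist(P): return [np.linalg.norm(P[i,:2]-P[(i+1)%len(P),:2]).round(4) for i in range(len(P))]
H=onz(c,[[153.8,194.5],[178.8,185],[199.8,240.5],[174,251]],.008); print(H.round(4),H.mean(0),dist(H)); 
d=(H[0]+H[1]-H[2]-H[3]); print("yaw",np.degrees(np.arctan2(d[1],d[0])))
M=onz(c,[[321.5,198.3],[343.5,211],[325,245.5],[303,234]],.016); print(M.round(4),M.mean(0),dist(M))
d=(M[0]+M[1]-M[2]-M[3]); print("yaw",np.degrees(np.arctan2(d[1],d[0])))
print(onz(c,[[326.8,222.5]],.068), onz(c,[[173.5,218]],.046))
c2=cam("scene"); im=cv2.cvtColor(np.array(c2["image"]),cv2.COLOR_RGB2BGR)
m=proj(c2,[[M.mean(0)[0],M.mean(0)[1],.05]])[0].astype(int); h=proj(c2,[[H.mean(0)[0],H.mean(0)[1],.03]])[0].astype(int); print(m,h)
o=np.hstack([cv2.resize(im[p[1]-30:p[1]+35,p[0]-28:p[0]+28],None,fx=7,fy=7,interpolation=cv2.INTER_CUBIC) for p in(m,h)])
cv2.imwrite("pics/crop2.png",o)
E
```

```text
[[0.5692 0.2775 0.008 ]
 [0.5962 0.2096 0.008 ]
 [0.4472 0.1479 0.008 ]
 [0.4178 0.2169 0.008 ]] [0.50761896 0.21297357 0.008     ] [np.float64(0.073), np.float64(0.1612), np.float64(0.075), np.float64(0.163)]
yaw 22.15204128726847
[[ 0.5653 -0.1765  0.016 ]
 [ 0.5323 -0.2352  0.016 ]
 [ 0.4403 -0.1861  0.016 ]
 [ 0.4697 -0.1277  0.016 ]] [ 0.5018747  -0.18138772  0.016     ] [np.float64(0.0674), np.float64(0.1043), np.float64(0.0654), np.float64(0.1074)]
yaw -27.558652389562482
[[ 0.50129644 -0.18133191  0.068     ]] [[0.50628305 0.21176494 0.046     ]]
[199 177] [343 187]
```

View pics/crop2.png

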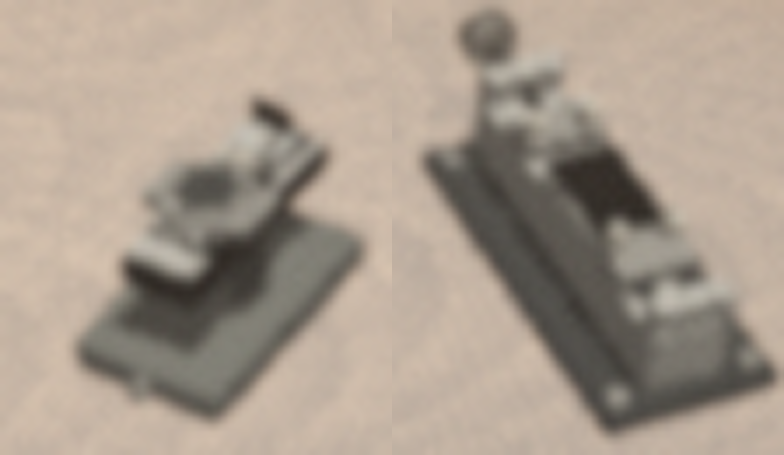

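The scene crop shows the sliding rails and white nose (the catch) on the robot's side of the stand. So mic +x points away from the robot, at a yaw of about -28°. The holder's knob is at the near end, so holder +x is at a yaw of about +22°. I'll check both poses by overlaying the given model sizes, and plan the approach.

```bash
cat >> h.py <<'E'
def box(x0,x1,y0,y1,z): return np.array([[x0,y0,z],[x1,y0,z],[x1,y1,z],[x0,y1,z]])
def place(P,xy,yaw): return np.asarray(P)@R.from_euler("z",yaw,degrees=True).as_matrix().T+[*xy,0]
def plan(pos,yaw,n,start=None):
    """rows from the measured (or given pos,rot) pose to TCP pos / tool x at yaw deg, pointing down"""
    s=ctrl.get_state(); p,r=(np.array(s["ee_pos"]),R.from_quat(s["tcp_rot"])) if start is None else start
    rt=R.from_euler("z",yaw,degrees=True)*R.from_euler("x",180,degrees=True)
    p0=p.copy(); rows=[]
    for i in range(n):
        sh=(r.inv().apply(p0+(pos-p0)*(i+1)/n-p)/.06).round(2)
        tv=np.degrees((r.inv()*rt).as_rotvec())/(n-i); tv=tv.round(1)
        rows.append([sh.tolist(),tv.tolist()])
        p=p+r.apply(sh*.06); r=r*R.from_rotvec(np.radians(tv))
    print(str(rows)); print("max",max(max(map(abs,a)) for a,_ in rows),"end",p.round(4),np.degrees(r.as_matrix()[:2,0]@[0,0]) , np.degrees(np.arctan2(r.as_matrix()[1,0],r.as_matrix()[0,0])).round(2))
    return p,r
E
python3 - <<'E'
from h import *
t=np.linspace(0,2*np.pi,40)
mic=[box(-.055,.055,-.035,.035,.016),np.c_[.021*np.cos(t),.021*np.sin(t),0*t+.064],box(-.012,.012,-.025,.025,.0655)]
hol=[box(-.082,.082,-.038,.038,.008),box(-.075,.075,-.017,.017,.046),box(-.0225,.0225,-.015,.015,.046)]
for dx in(.03,):
  for y in(-.012,.012): hol.append(np.c_[dx+.004*np.cos(t),y+.004*np.sin(t),0*t+.055])
S=7; out=[]
for n in("top","scene"):
    c=cam(n); im=cv2.cvtColor(np.array(c["image"]),cv2.COLOR_RGB2BGR)
    for mod,xy,yaw in((hol,(.507,.212),22.2),(mic,(.5015,-.1815),-27.8)):
        m=proj(c,[[*xy,.04]])[0].astype(int)-(28,36); o=cv2.resize(im[m[1]:m[1]+72,m[0]:m[0]+56],None,fx=S,fy=S,interpolation=cv2.INTER_CUBIC)
        for P in mod:
            q=((proj(c,place(P,xy,yaw))-m+.5)*S).round().astype(np.int32); cv2.polylines(o,[q],True,(0,0,255),1)
        out.append(o)
o=np.vstack([np.hstack(out[:2]),np.hstack(out[2:])]); print(o.shape)
cv2.imwrite("pics/ov.png",cv2.resize(np.hstack(out),(800,int(800*504/1568)),interpolation=cv2.INTER_AREA))
plan(np.array([.5015,-.1815,.16]),-27.8,9)
E
```

```text
(1008, 784, 3)
[[[0.69, -0.54, 0.12], [-0.0, 0.0, 6.0]], [[0.63, -0.61, 0.11], [-0.0, 0.0, 6.0]], [[0.56, -0.68, 0.12], [-0.0, 0.0, 5.9]], [[0.49, -0.73, 0.11], [-0.0, 0.0, 6.0]], [[0.41, -0.77, 0.12], [-0.0, 0.0, 5.9]], [[0.33, -0.81, 0.12], [-0.0, 0.0, 6.0]], [[0.24, -0.85, 0.11], [-0.0, 0.0, 5.9]], [[0.15, -0.86, 0.12], [-0.0, 0.0, 6.0]], [[0.07, -0.88, 0.11], [-0.0, 0.0, 5.9]]]
max 0.88 end [ 0.5018 -0.1814  0.1602] 0.0 -27.77
```

View pics/ov.png

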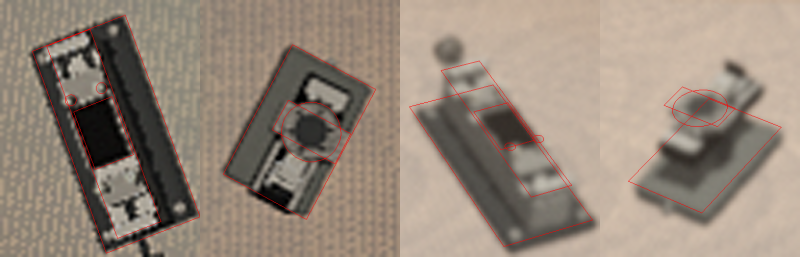

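In the top view the overlay fits both stands well. In the scene view the microphone is off by a few pixels, so I'll quantify that.

```bash
python3 - <<'E'
from h import *
c=cam("scene")
P=onz(c,[[182.0,196],[201.3,205],[222.3,181]],.016); print(P.round(4),"centre",((P[0]+P[2])/2).round(4)); d=P[1]-P[2]; print(np.linalg.norm(d),np.degrees(np.arctan2(d[1],d[0])),np.linalg.norm(P[0]-P[1]))
print("watch",onz(c,[[200.1,173.4]],.068))
# holder plate corners from crop2: left col offset 392
o=np.array([343-28,187-30])
q=np.array([[425-392,155],[610-392,425],[775-392,372]])/7+o-.5
H=onz(c,q,.006); print(H.round(4),"centre",((H[0]+H[2])/2).round(4)); d=H[1]-H[0]; print(np.linalg.norm(d),np.degrees(np.arctan2(d[1],d[0])))
b=np.array([[592-392,195]])/7+o-.5
b=np.array([[605-392,185]])/7+o-.5; print("bed",onz(c,b,.046))
E
```

```text
[[ 0.5408 -0.2294  0.016 ]
 [ 0.5736 -0.1718  0.016 ]
 [ 0.4773 -0.1238  0.016 ]] centre [ 0.5091 -0.1766  0.016 ]
0.10764488389355908 -26.483704763630314 0.0663373414824639
watch [[ 0.50465101 -0.17883315  0.068     ]]
[[0.4486 0.152  0.006 ]
 [0.598  0.2135 0.006 ]
 [0.5685 0.2807 0.006 ]] centre [0.5086 0.2163 0.006 ]
0.16154840082161348 22.40332410251618
bed [[0.50775497 0.21546584 0.046     ]]
```

Emit:
{"op": "carry_out", "data": {
  "targets": [
    [[0.69,-0.54,0.12],[0,0,6.0]],
    [[0.63,-0.61,0.11],[0,0,6.0]],
    [[0.56,-0.68,0.12],[0,0,5.9]],
    [[0.49,-0.73,0.11],[0,0,6.0]],
    [[0.41,-0.77,0.12],[0,0,5.9]],
    [[0.33,-0.81,0.12],[0,0,6.0]],
    [[0.24,-0.85,0.11],[0,0,5.9]],
    [[0.15,-0.86,0.12],[0,0,6.0]]
  ],
  "gripper": 0
}}

```text
time: 1.4
ee_pos: [0.4791, -0.2275, 0.167]
tcp_rot: [0.982, -0.191, 0.0, 0.0]
ft_force: [0.7, -1.6, -0.2]
gripper_width: 0.0877
finger_force: 0.0
```

```bash
python3 - <<'E'
from h import *
plan(np.array([.503,-.180,.095]),-27.3,4)
E
```

```text
[[[0.02, -0.22, 0.3], [-0.0, -0.0, 1.3]], [[0.01, -0.22, 0.3], [-0.0, -0.0, 1.3]], [[0.01, -0.22, 0.3], [-0.0, -0.0, 1.3]], [[0.0, -0.22, 0.3], [-0.0, -0.1, 1.3]]]
max 0.3 end [ 0.5028 -0.1802  0.095 ] 0.0 -27.27
```

Emit:
{"op": "carry_out", "data": {
  "targets": [
    [[0.02,-0.22,0.3],[0,0,1.3]],
    [[0.01,-0.22,0.3],[0,0,1.3]],
    [[0.01,-0.22,0.3],[0,0,1.3]],
    [[0.0,-0.22,0.3],[0,0,1.3]],
    [[0,0,0],[0,0,0]]
  ]
}}

```text
time: 2.02
ee_pos: [0.5014, -0.1804, 0.0939]
tcp_rot: [0.972, -0.233, -0.001, -0.0]
ft_force: [0.0, 0.6, 0.2]
gripper_width: 0.0882
finger_force: 0.0
```

```bash
python3 - <<'E'
from h import *
s=ctrl.get_state(); p=np.array(s["ee_pos"]); r=R.from_quat(s["tcp_rot"]); print(p.round(4),np.degrees(np.arctan2(r.as_matrix()[1,0],r.as_matrix()[0,0])),s["ft_force"])
c=cam("scene"); im=cv2.cvtColor(np.array(c["image"]),cv2.COLOR_RGB2BGR)
m=np.array([160,120]);S=10
o=cv2.resize(im[m[1]:m[1]+60,m[0]:m[0]+80].copy(),None,fx=S,fy=S,interpolation=cv2.INTER_CUBIC)
# predicted finger tip inner corners (red) and grasp axis point; 
for y in(-.044,.044):
    P=[p+r.apply([x,y,0]) for x in(-.01,.01)]
    q=((proj(c,P)-m+.5)*S).astype(int); cv2.line(o,tuple(map(int,q[0])),tuple(map(int,q[1])),(0,0,255),1)
t=np.linspace(0,2*np.pi,60)
for z,yy in((.068,.017),(.061,.021)):
    P=[[p[0]+yy*np.cos(a),p[1]+yy*np.sin(a),z] for a in t]; cv2.polylines(o,[((proj(c,P)-m+.5)*S).astype(np.int32)],True,(255,0,0),1)
cv2.imwrite("pics/near.png",o)
E
```

```text
[ 0.5014 -0.1804  0.0939] -26.945589798982688 [0.01716863 0.62202384 0.20533287]
```

View pics/near.png

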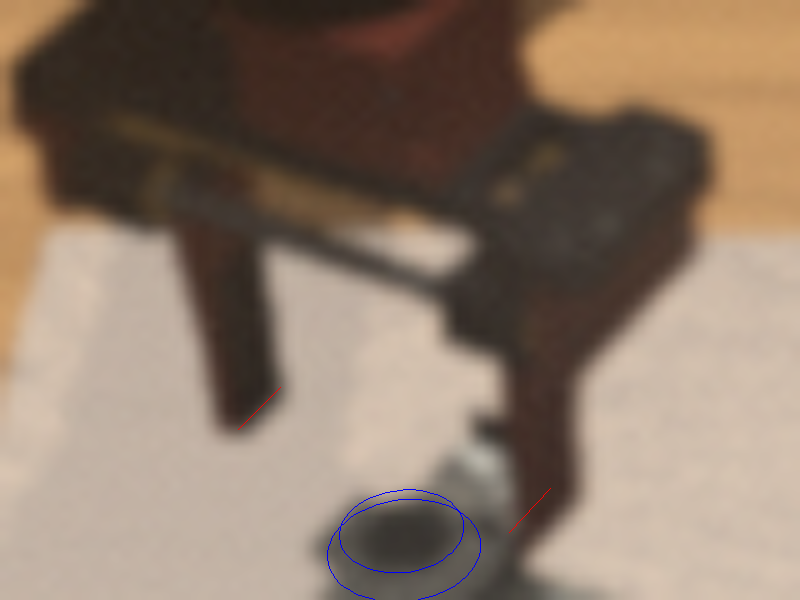

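The picture shows the open fingers above the watch. The real fingertips sit about 1 px below and 0.5 px right of their predicted lines, so the scene calibration has that bias. Corrected for it, the watch disc at about (398,533) puts the watch 1–2 mm towards -x and -y of the TCP. I'll descend to about (0.500,-0.182).

```bash
python3 - <<'E'
from h import *
plan(np.array([.500,-.182,.0435]),-27.5,4)
E
```

```text
[[[-0.01, 0.0, 0.21], [0.0, 0.0, 0.1]], [[-0.0, 0.01, 0.22], [0.0, 0.0, 0.1]], [[-0.01, 0.0, 0.21], [0.0, 0.0, 0.1]], [[-0.0, 0.01, 0.21], [0.0, 0.0, 0.2]]]
max 0.22 end [ 0.5    -0.182   0.0438] 0.0 -27.5
```

Emit:
{"op": "carry_out", "data": {
  "targets": [
    [[-0.01,0,0.14],[0,0,0.2]],
    [[0,0.01,0.14],[0,0,0.2]],
    [[-0.01,0,0.14],[0,0,0.1]],
    [[0,0.01,0.14],[0,0,0]],
    [[0,0,0.14],[0,0,0]],
    [[0,0,0.14],[0,0,0]],
    [[0,0,0],[0,0,0]]
  ]
}}

```text
time: 2.95
ee_pos: [0.4997, -0.182, 0.0437]
tcp_rot: [0.971, -0.238, -0.001, -0.0]
ft_force: [0.1, -0.7, -0.7]
gripper_width: 0.088
finger_force: 0.0
```

Emit:
{"op": "carry_out", "data": {
  "targets": [
    [[0,0,0],[0,0,0]],
    [[0,0,0],[0,0,0]],
    [[0,0,0],[0,0,0]],
    [[0,0,0],[0,0,0]],
    [[0,0,0],[0,0,0]],
    [[0,0,0],[0,0,0]]
  ],
  "gripper": 1,
  "grip_force": 5
}}

```text
time: 3.7
ee_pos: [0.5004, -0.182, 0.0446]
tcp_rot: [0.971, -0.238, 0.0, -0.0]
ft_force: [0.0, -0.2, 1.5]
gripper_width: 0.0502
finger_force: 5.0
```

Grip width is 50.2 mm, so the fingers are on the flats with no side force. I'll firm the grip and lift straight up.

Emit:
{"op": "carry_out", "data": {
  "targets": [
    [[0,0,0],[0,0,0]],
    [[0,0,0],[0,0,0]],
    [[0,0,-0.03],[0,0,0]],
    [[0,0,-0.03],[0,0,0]],
    [[0,0,-0.03],[0,0,0]]
  ],
  "grip_force": 35
}}

```text
time: 4.32
ee_pos: [0.5003, -0.1824, 0.0496]
tcp_rot: [0.971, -0.238, 0.0, 0.0]
ft_force: [3.5, -0.5, -8.2]
gripper_width: 0.0497
finger_force: 35.0
```

Emit:
{"op": "carry_out", "data": {
  "targets": [
    [[0,0,-0.05],[0,0,0]],
    [[0,0,-0.05],[0,0,0]],
    [[0,0,-0.08],[0,0,0]],
    [[0,0,-0.1],[0,0,0]],
    [[0,0,-0.1],[0,0,0]],
    [[0,0,-0.2],[0,0,0]],
    [[0,0,-0.3],[0,0,0]],
    [[0,0,-0.3],[0,0,0]]
  ]
}}

```text
time: 5.32
ee_pos: [0.5002, -0.1822, 0.1218]
tcp_rot: [0.971, -0.238, 0.0, 0.0]
ft_force: [0.4, 0.1, -0.6]
gripper_width: 0.0492
finger_force: 35.0
```

The watch is past the catch and held, at a width of about 49 mm. Next is the carry to the holder.

```bash
python3 - <<'E'
from h import *
s=ctrl.get_state(); print(s["moment"])
plan(np.array([.505,.2126,.115]),22.3,14)
E
```

```text
[ 0.04560209 -0.06721157 -0.0019972 ]
[[[-0.21, -0.42, 0.01], [0.0, -0.0, -3.6]], [[-0.19, -0.43, 0.01], [0.0, -0.0, -3.6]], [[-0.16, -0.44, 0.0], [0.0, -0.0, -3.6]], [[-0.13, -0.46, 0.01], [0.0, -0.0, -3.6]], [[-0.1, -0.45, 0.01], [0.0, -0.0, -3.5]], [[-0.07, -0.47, 0.01], [0.0, -0.0, -3.6]], [[-0.05, -0.47, 0.01], [0.0, -0.0, -3.5]], [[-0.01, -0.47, 0.0], [0.0, -0.0, -3.6]], [[0.01, -0.47, 0.01], [0.0, -0.0, -3.5]], [[0.05, -0.46, 0.01], [0.0, -0.0, -3.6]], [[0.07, -0.47, 0.01], [0.0, -0.0, -3.5]], [[0.1, -0.46, 0.01], [0.0, -0.0, -3.6]], [[0.13, -0.45, 0.01], [0.0, -0.0, -3.5]], [[0.15, -0.44, 0.0], [0.0, -0.0, -3.6]]]
max 0.47 end [0.5049 0.2124 0.1152] 0.0 22.32
```

Emit:
{"op": "carry_out", "data": {
  "targets": [
    [[-0.21,-0.42,0],[0,0,-3.6]],
    [[-0.19,-0.43,0],[0,0,-3.6]],
    [[-0.16,-0.44,0],[0,0,-3.6]],
    [[-0.13,-0.46,0],[0,0,-3.6]],
    [[-0.1,-0.45,0],[0,0,-3.5]],
    [[-0.07,-0.47,0],[0,0,-3.6]],
    [[-0.05,-0.47,0],[0,0,-3.5]]
  ]
}}

```text
time: 6.2
ee_pos: [0.5024, 0.0175, 0.1207]
tcp_rot: [1.0, -0.02, 0.0, -0.0]
ft_force: [-0.1, -1.2, -0.6]
gripper_width: 0.0494
finger_force: 35.0
```

Emit:
{"op": "carry_out", "data": {
  "targets": [
    [[-0.01,-0.47,0],[0,0,-3.6]],
    [[0.01,-0.47,0],[0,0,-3.5]],
    [[0.05,-0.46,0],[0,0,-3.6]],
    [[0.07,-0.47,0],[0,0,-3.5]],
    [[0.1,-0.46,0],[0,0,-3.6]],
    [[0.13,-0.45,0],[0,0,-3.5]],
    [[0.15,-0.44,0],[0,0,-3.6]],
    [[0,0,0],[0,0,0]]
  ]
}}

```text
time: 7.2
ee_pos: [0.5045, 0.2158, 0.1207]
tcp_rot: [0.981, 0.196, 0.0, -0.001]
ft_force: [-0.0, 0.6, -1.3]
gripper_width: 0.0496
finger_force: 35.0
```

```bash
python3 - <<'E'
from h import *
s=ctrl.get_state(); p=np.array(s["ee_pos"]); r=R.from_quat(s["tcp_rot"]); print(s["time"],p.round(4),np.degrees(np.arctan2(r.as_matrix()[1,0],r.as_matrix()[0,0])),s["ft_force"],s["gripper_width"])
c=cam("scene"); im=cv2.cvtColor(np.array(c["image"]),cv2.COLOR_RGB2BGR)
m=np.array([305,130]);S=10
o=cv2.resize(im[m[1]:m[1]+60,m[0]:m[0]+80].copy(),None,fx=S,fy=S,interpolation=cv2.INTER_CUBIC)
px=lambda P:((proj(c,P)-m+.5+[.5,.9])*S).astype(np.int32)   # with the scene bias seen on the fingers
for y in(-.0248,.0248): cv2.polylines(o,[px([p+r.apply([x,y,0]) for x in(-.01,.01)])],True,(0,0,255),1)
t=np.linspace(0,2*np.pi,60)
for z,yy in((p[2]+.0114+.012,.017),(p[2]+.0114+.005,.021)):
    cv2.polylines(o,[px([[p[0]+yy*np.cos(a),p[1]+yy*np.sin(a),z] for a in t])],True,(255,0,0),1)
cv2.polylines(o,[px(place(box(-.0225,.0225,-.015,.015,.046),(.506,.213),22.3))],True,(0,255,0),1)
for y in(-.012,.012): cv2.polylines(o,[px(place(np.c_[.03+.004*np.cos(t),y+.004*np.sin(t),0*t+.055],(.506,.213),22.3))],True,(0,255,255),1)
cv2.imwrite("pics/near2.png",o)
E
```

```text
7.2 [0.5045 0.2158 0.1207] 22.643003929072563 [-0.03692192  0.64205953 -1.33452693] 0.04955702132078388
```

View pics/near2.png

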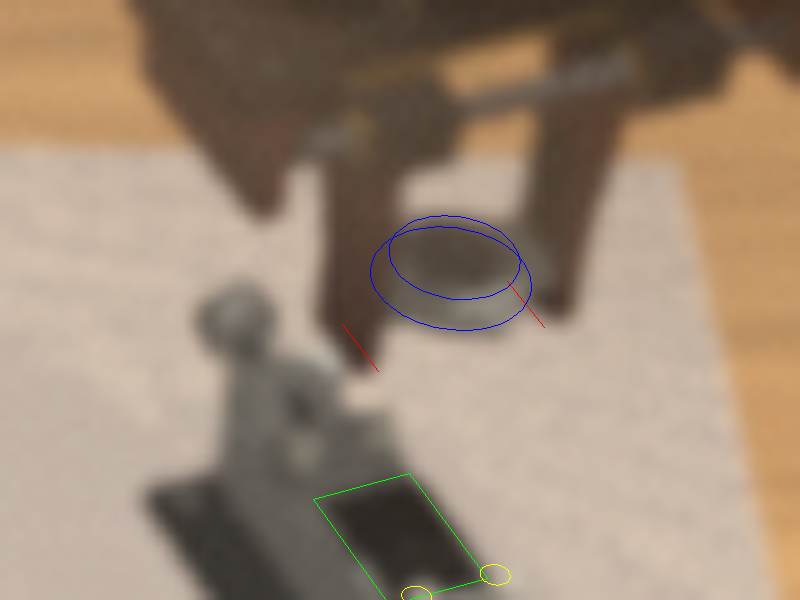

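The picture shows the watch level between the pads at about (455,275). The bed (dark patch, about (333,518) to (407,483) and on) is centred laterally on the predicted green outline. I'll correct the lateral offset and descend.

```bash
python3 - <<'E'
from h import *
plan(np.array([.505,.2126,.041]),22.3,7)
E
```

```text
[[[-0.0, 0.0, 0.19], [-0.0, 0.0, 0.0]], [[-0.0, 0.01, 0.19], [-0.0, 0.0, 0.0]], [[-0.0, -0.0, 0.19], [-0.0, 0.0, 0.0]], [[-0.0, 0.0, 0.19], [-0.0, 0.0, 0.0]], [[-0.0, 0.0, 0.19], [-0.0, 0.0, 0.1]], [[-0.0, 0.01, 0.19], [-0.0, 0.0, 0.0]], [[-0.0, -0.0, 0.19], [-0.0, 0.0, 0.1]]]
max 0.19 end [0.5051 0.2126 0.0407] 0.0 22.27
```

Emit:
{"op": "carry_out", "data": {
  "targets": [
    [[0,0,0.22],[0,0,0]],
    [[0,0.01,0.22],[0,0,0]],
    [[0,0,0.22],[0,0,0]],
    [[0,0,0.22],[0,0,0.1]],
    [[0,0,0.2],[0,0,0]],
    [[0,0,0.15],[0,0,0.1]],
    [[0,0,0.1],[0,0,0]],
    [[0,0,0],[0,0,0]]
  ]
}}

```text
time: 8.25
ee_pos: [0.5049, 0.2118, 0.0405]
tcp_rot: [0.981, 0.192, -0.0, 0.0]
ft_force: [0.2, 0.0, -1.9]
gripper_width: 0.0494
finger_force: 35.0
```

Emit:
{"op": "carry_out", "data": {
  "targets": [
    [[0,0,0.03],[0,0,0]],
    [[0,0,0.03],[0,0,0]],
    [[0,0,0],[0,0,0]]
  ]
}}

```text
time: 8.62
ee_pos: [0.5052, 0.2118, 0.0373]
tcp_rot: [0.981, 0.192, 0.0, 0.0]
ft_force: [-0.2, 0.2, -1.5]
gripper_width: 0.0495
finger_force: 35.0
```

Emit:
{"op": "carry_out", "data": {
  "targets": [
    [[0,0,0.02],[0,0,0]],
    [[0,0,0.01],[0,0,0]],
    [[0,0,0],[0,0,0]]
  ]
}}

```text
time: 9.0
ee_pos: [0.5051, 0.2118, 0.0354]
tcp_rot: [0.981, 0.192, -0.0, 0.0]
ft_force: [-0.8, 0.3, -1.3]
gripper_width: 0.0493
finger_force: 35.0
```

Emit:
{"op": "carry_out", "data": {
  "targets": [
    [[0,0,0.01],[0,0,0]],
    [[0,0,0.01],[0,0,0]],
    [[0,0,0],[0,0,0]]
  ]
}}

```text
time: 9.38
ee_pos: [0.5052, 0.2119, 0.0346]
tcp_rot: [0.981, 0.192, 0.0, 0.0]
ft_force: [-1.2, -1.3, 4.7]
gripper_width: 0.0497
finger_force: 35.0
```

Contact came at the expected height of 0.0346 with about 6 N. I'll loosen briefly so the watch settles flat, then grip again before pressing.

Emit:
{"op": "carry_out", "data": {
  "targets": [
    [[0,0,0],[0,0,0]],
    [[0,0,0],[0,0,0]],
    [[0,0,0],[0,0,0]],
    [[0,0,0],[0,0,0]]
  ],
  "gripper": 0.36
}}

```text
time: 9.88
ee_pos: [0.5051, 0.2118, 0.0342]
tcp_rot: [0.981, 0.192, -0.0, 0.0]
ft_force: [0.8, 0.4, 0.4]
gripper_width: 0.056
finger_force: 0.0
```

Emit:
{"op": "carry_out", "data": {
  "targets": [
    [[0,0,0],[0,0,0]],
    [[0,0,0],[0,0,0]],
    [[0,0,0],[0,0,0]],
    [[0,0,0],[0,0,0]]
  ],
  "gripper": 1,
  "grip_force": 30
}}

```text
time: 10.38
ee_pos: [0.5051, 0.2118, 0.0342]
tcp_rot: [0.981, 0.192, -0.0, 0.0]
ft_force: [0.3, 0.6, -1.0]
gripper_width: 0.0497
finger_force: 30.0
```

```bash
python3 - <<'E'
from h import *
s=ctrl.get_state(); print(s["ft_force"],np.array(s["ee_pos"]).round(4),s["gripper_width"],s["moment"])
c=cam("scene"); im=cv2.cvtColor(np.array(c["image"]),cv2.COLOR_RGB2BGR)
cv2.imwrite("pics/laid.png",cv2.resize(im[150:215,310:390],None,fx=9,fy=9,interpolation=cv2.INTER_CUBIC))
E
```

```text
[ 0.30522809  0.57121636 -1.04372675] [0.5051 0.2118 0.0342] 0.049653524608986234 [ 0.0640702  -0.03442648  0.03354295]
```

View pics/laid.png

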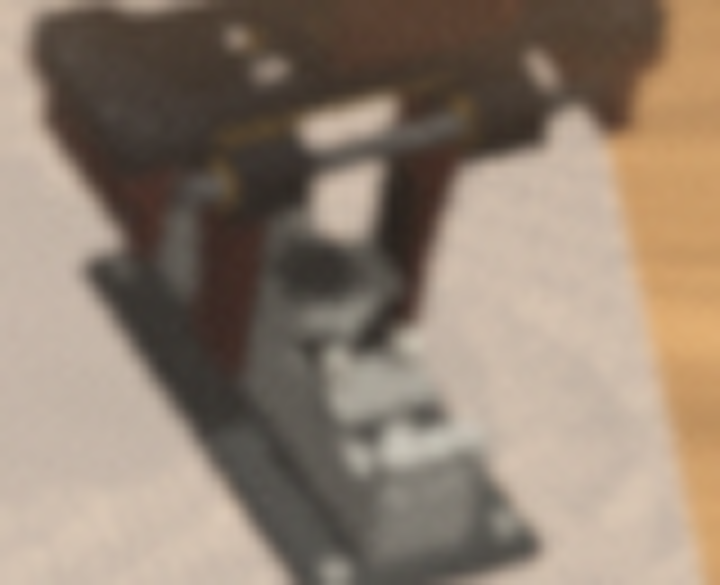

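The picture shows the watch lying on the bed, dark case-back centre at about (325,265), held between the fingers. The sprung jaw's two white pegs are at about (335,360) and (408,340), clear of the case. Now I'll push along holder +x, which is tool x.

Emit:
{"op": "carry_out", "data": {
  "targets": [
    [[0.02,0,0],[0,0,0]],
    [[0.02,0,0],[0,0,0]],
    [[0.02,0,0],[0,0,0]],
    [[0.02,0,0],[0,0,0]],
    [[0,0,0],[0,0,0]],
    [[0,0,0],[0,0,0]]
  ]
}}

```text
time: 11.18
ee_pos: [0.5096, 0.2136, 0.0342]
tcp_rot: [0.981, 0.192, 0.0, 0.0]
ft_force: [0.7, 0.4, -1.9]
gripper_width: 0.0499
finger_force: 30.0
```

Emit:
{"op": "carry_out", "data": {
  "targets": [
    [[0.02,0,0],[0,0,0]],
    [[0.02,0,0],[0,0,0]],
    [[0,0,0],[0,0,0]],
    [[0,0,0],[0,0,0]]
  ]
}}

```text
time: 11.68
ee_pos: [0.5118, 0.2145, 0.0342]
tcp_rot: [0.981, 0.192, 0.0, 0.0]
ft_force: [-0.2, -0.2, 0.0]
gripper_width: 0.0495
finger_force: 30.0
```

Emit:
{"op": "carry_out", "data": {
  "targets": [
    [[0.02,0,0],[0,0,0]],
    [[0.01,0,0],[0,0,0]],
    [[0,0,0],[0,0,0]],
    [[0,0,0],[0,0,0]]
  ]
}}

```text
time: 12.18
ee_pos: [0.5134, 0.2152, 0.0342]
tcp_rot: [0.981, 0.192, -0.0, 0.0]
ft_force: [-0.4, -0.8, -1.0]
gripper_width: 0.0495
finger_force: 30.0
```

Emit:
{"op": "carry_out", "data": {
  "targets": [
    [[0.01,0,0],[0,0,0]],
    [[0.01,0,0],[0,0,0]],
    [[0,0,0],[0,0,0]],
    [[0,0,0],[0,0,0]]
  ]
}}

```text
time: 12.68
ee_pos: [0.5146, 0.2157, 0.0343]
tcp_rot: [0.981, 0.192, 0.0, 0.0]
ft_force: [-0.1, -0.0, -1.2]
gripper_width: 0.0491
finger_force: 30.0
```

Emit:
{"op": "carry_out", "data": {
  "targets": [
    [[0.01,0,0],[0,0,0]],
    [[0.01,0,0],[0,0,0]],
    [[0,0,0],[0,0,0]],
    [[0,0,0],[0,0,0]]
  ]
}}

```text
time: 13.18
ee_pos: [0.5153, 0.216, 0.0342]
tcp_rot: [0.981, 0.192, -0.0, 0.0]
ft_force: [-3.4, -0.1, 1.3]
gripper_width: 0.0498
finger_force: 30.0
```

Emit:
{"op": "carry_out", "data": {
  "targets": [
    [[0.01,0,0],[0,0,0]],
    [[0.01,0,0],[0,0,0]],
    [[0,0,0],[0,0,0]],
    [[0,0,0],[0,0,0]]
  ]
}}

```text
time: 13.68
ee_pos: [0.5161, 0.2163, 0.0342]
tcp_rot: [0.981, 0.192, -0.001, 0.0]
ft_force: [-4.8, -2.0, 4.6]
gripper_width: 0.0498
finger_force: 30.0
```

Contact has been made, with the lateral force near 0. I'll average the noisy force, since each camera call gives a new reading.

```bash
cat >> h.py <<'E'
def force(n=8,yaw=22.3):
    A=[]
    for _ in range(n): ctrl.read_camera("top"); s=ctrl.get_state(); A.append(np.r_[s["ft_force"],s["ee_pos"],s["moment"]])
    A=np.array(A); f=A[:,:3]@R.from_euler("z",yaw,degrees=True).as_matrix(); d=A[:,3:6].mean(0)-[.506,.213,0]
    print("t",s["time"],"holder f",f.mean(0).round(2),"sd",f.std(0).round(2),"holder pos mm",(1e3*R.from_euler("z",-yaw,degrees=True).apply(d)).round(2),"mom",A[:,6:].mean(0).round(3),s["gripper_width"])
E
python3 -c "from h import *; force()"
```

```text
t 14.075 holder f [-5.41  0.18  4.62] sd [0.45 0.37 0.1 ] holder pos mm [10.55 -0.79 34.2 ] mom [-0.397  1.079 -0.002] 0.049834151682602884
```

The tool also reads 4.6 N upward, so the watch is being pressed into the rubber bed. Its friction would fake part of the push, so I'll raise slightly to relieve it.

Emit:
{"op": "carry_out", "data": {
  "targets": [
    [[0,0,-0.008],[0,0,0]],
    [[0,0,0],[0,0,0]],
    [[0,0,0],[0,0,0]]
  ]
}}

```text
time: 14.45
ee_pos: [0.5165, 0.2164, 0.0344]
tcp_rot: [0.981, 0.192, -0.0, 0.0]
ft_force: [-2.8, -0.9, -2.0]
gripper_width: 0.0496
finger_force: 30.0
```

```bash
python3 -c "from h import *; force()"
```

```text
t 14.85 holder f [-3.65  0.74 -2.72] sd [0.61 0.47 0.41] holder pos mm [11.05 -0.8  34.51] mom [-0.212  0.764 -0.025] 0.04972639787621498
```

Emit:
{"op": "carry_out", "data": {
  "targets": [
    [[0.01,0,0],[0,0,0]],
    [[0.01,0,0],[0,0,0]],
    [[0.01,0,0],[0,0,0]],
    [[0,0,0],[0,0,0]],
    [[0,0,0],[0,0,0]]
  ]
}}

```text
time: 15.48
ee_pos: [0.5177, 0.217, 0.0345]
tcp_rot: [0.981, 0.192, -0.001, 0.0]
ft_force: [-4.6, -1.3, -2.9]
gripper_width: 0.0497
finger_force: 30.0
```

```bash
python3 -c "from h import *; force()"
```

```text
t 15.875 holder f [-5.53  0.82 -1.96] sd [0.62 0.31 0.47] holder pos mm [12.35 -0.78 34.51] mom [-0.319  1.236 -0.021] 0.04964442486534964
```

Emit:
{"op": "carry_out", "data": {
  "targets": [
    [[0.01,0,0],[0,0,0]],
    [[0.01,0,0],[0,0,0]],
    [[0.01,0,0],[0,0,0]],
    [[0.01,0,0],[0,0,0]],
    [[0,0,0],[0,0,0]],
    [[0,0,0],[0,0,0]]
  ]
}}

```text
time: 16.62
ee_pos: [0.519, 0.2175, 0.0343]
tcp_rot: [0.981, 0.192, -0.002, 0.001]
ft_force: [-8.4, -2.2, -1.1]
gripper_width: 0.0492
finger_force: 30.0
```

```bash
python3 -c "from h import *; force(10)"
```

```text
t 17.125 holder f [-8.14  1.14 -0.09] sd [0.64 0.47 0.32] holder pos mm [13.75 -0.77 34.34] mom [-0.49   1.679 -0.053] 0.04954158794220715
```

Emit:
{"op": "carry_out", "data": {
  "targets": [
    [[0.01,-0.005,0],[0,0,0]],
    [[0,0,0],[0,0,0]],
    [[0,0,0],[0,0,0]],
    [[0,0,0],[0,0,0]]
  ]
}}

```text
time: 17.62
ee_pos: [0.5193, 0.2177, 0.0343]
tcp_rot: [0.981, 0.192, -0.002, 0.001]
ft_force: [-7.7, -3.5, -0.2]
gripper_width: 0.0498
finger_force: 30.0
```

```bash
python3 - <<'E'
from h import *
force(16)
c=cam("scene"); im=cv2.cvtColor(np.array(c["image"]),cv2.COLOR_RGB2BGR)
cv2.imwrite("pics/fin.png",cv2.resize(im[150:215,310:390],None,fx=9,fy=9,interpolation=cv2.INTER_CUBIC))
E
```

```text
t 18.425 holder f [-8.68  0.53  0.1 ] sd [0.36 0.46 0.32] holder pos mm [14.09 -0.71 34.3 ] mom [-0.614  1.747 -0.069] 0.04972583495080569
```

View pics/fin.png

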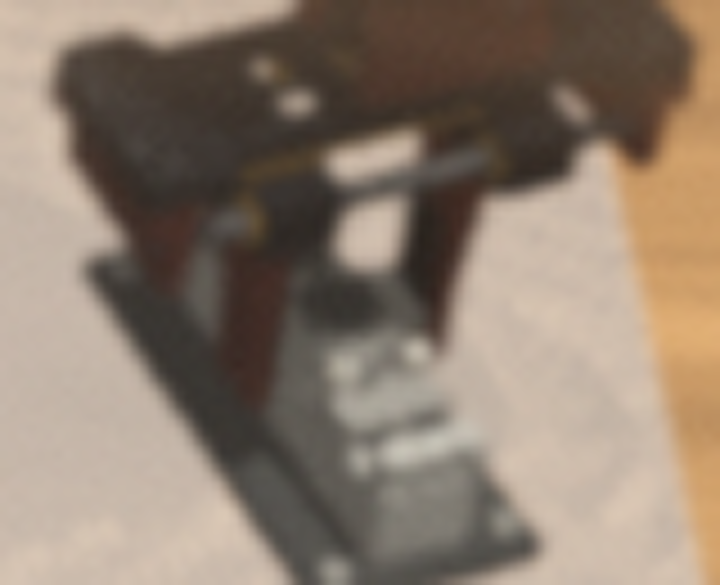

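The final picture shows the case back up and seated against both pegs, at about (340,365) and (415,350). The jaw has moved back part-way towards the springs. The averaged push is about 8.7 N, with about 4.6 mm of travel since contact. The lateral force is near 0 and the watch is resting on the bed, so I'm handing in.

```bash
python3 -c "from h import *; print(ctrl.hand_in())"
```

```text
the job is handed in; nothing more can be done
None
```

The watch lies case back up on the holder bed, flat ends out to the open sides, held against both sprung-jaw pegs at a measured push of about 8.7 N (about 4.6 of 8 mm jaw travel), and the job was handed in at about 18.5 s.

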